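# Stopper a round flask and hold it down on the shaker

## Task

The flask shaker runs only while its ring is held down. Leave the round-bottomed flask standing on its cork ring and close it with the white stopper from the shallow glass dish, fully home so that the stopper's head sits on the rim; then take the flask by its neck, keep it upright, set it into the sprung ring of the shaker and press it down gently, without ramming it, until the ring is down by most of its 15 mm travel. Finish while still gripping the neck and holding the ring down there, and leave the other things on the bench where they are.

Things in the scene. Friction and masses are not known exactly. Their poses are not given: they have to be found in the camera images.
- flask: round-bottomed clear glass flask, 104 mm high, 0.13 kg: globe 64 mm wide, its centre 32 mm above the origin; straight neck 35 mm outside, 28 mm inside, from 60 mm up to the rim at 104 mm (grip it here, about 18 mm below the rim). Origin: lowest point of the globe; z runs up the neck. It starts upright on the cork ring, lowest point 11 mm and rim 115 mm above the bench
- flask_mouth (a point): centre of the flask's rim, 104 mm above the flask's origin
- flask_plug (a point): point on the neck's axis 26 mm below the rim: the stopper's origin comes here when it is fully home
- stopper: white plastic stopper, 46 mm high, standing plug down in the glass dish: tapered plug 26 mm long (19 mm wide at its chamfered tip, 25 mm under the head), then a straight round head 33 mm wide, 20 mm high (grip across it). Origin: centre of the plug's lower end; z up through the head. The plug is loose in the neck: fully home, the head's underside lies on the rim; 5 N is plenty
- dish: shallow round glass dish, 90 mm wide, 13 mm high, floor 3 mm thick, stands fast. Origin: centre of its underside
- cork_ring: flat cork ring, 84 mm outside, 49 mm inside, 25 mm high, stands fast; the flask sits in it. Origin: centre of its underside
- shaker: flask shaker, a white box 136 x 112 mm (112 across its front), top 56 mm above the bench, a knob on its front, which faces its own -x; stands fast. Three thin steel posts on its top, 44 mm from the axis and 99 mm high, carry the sprung ring. Origin: centre of its underside
- cradle_seat (a point): centre of the rubber-lined sprung ring, 84 mm above the bench when up, 69 mm at its stop. The rubber is a round bead 8 mm thick on a circle 54 mm wide; the flask's globe centres itself in it, lowest point 8 mm below this point (so 76 mm above the bench, flask rim at 180 mm, before pressing)
- cradle (a joint): how far the ring is pressed down, m: 0 up, 0.015 at its hard stop. Spring: it starts to give at about 4 N of downward load and needs 0.6 N more per mm, about 13 N at the stop; the weight of the stoppered flask alone does not press it
- electrode_stand: black stand between the two sides of the bench, fixed, with its meter, stirrer and large beaker in front of it: a mast at about x 0.54, y -0.21 and a level arm from there towards +y to about y 0.15, at most 330 mm above the bench. Carry things round in front of it (x up to 0.42 m, 0.33 to 0.36 m high is clear) or well above. Origin: 159 mm towards +y from the mast, at its foot
- beaker_a: glass beaker, 64 mm wide, 80 high. To be left where it stands
- rubber_stopper: black rubber stopper with a wide flange, 48 mm wide, 32 high. To be left where it stands
- small_stopper: plain black rubber stopper, 22 mm wide, 20 high. To be left where it stands
- wash: wash bottle with a bent spout, 202 mm high. To be left where it stands
- tips: pipette-tip box with clear lid, 86x122x68 mm. To be left where it stands
- the_mouse: computer mouse, 100x58x34 mm. To be left where it stands

How it is judged (in metres and radians):
On the way:
1. the stopper is fully home in the neck while the flask still stands on its cork ring (distance between stopper and flask_plug below 0.005 m and angle between the z axis of stopper and the z axis of flask, either way round below 0.1 rad and horizontal distance between flask and cork_ring below 0.015 m and height (world z) of flask below 0.02 m and angle between flask's own z axis and vertical below 0.2 rad), for 0.3 s.
At the end, for the whole second after the job is handed in: the flask sits in the shaker's ring (lowest point within 8 mm of its axis), upright within 0.15 rad and at rest, gripped by the fingers (over 3 N), and presses the ring down by more than 9 mm of its 15 mm with over 5 N; the stopper is within 5 mm of fully home and within 0.1 rad of the neck's axis (value of joint cradle above 0.009 m and distance between stopper and flask_plug below 0.005 m and angle between the z axis of stopper and the z axis of flask, either way round below 0.1 rad and horizontal distance between flask and cradle_seat below 0.008 m and angle between flask's own z axis and vertical below 0.15 rad and contact force between flask and shaker above 5 N and contact force between the fingers and flask above 3 N and linear speed of flask below 0.02 m/s); the arm keeps its last pose, push and grip.
It fails at once if the flask is rammed or forced against the shaker (over 40 N) (contact force between flask and shaker above 40 N).
It fails at once if the flask is tipped by more than 0.6 rad (angle between flask's own z axis and vertical above 0.6 rad).
It fails at once if another thing on the bench is pushed more than 30 mm away (distance of any of beaker_a, rubber_stopper, small_stopper, wash, tips, the_mouse from where it was at the start of the episode above 0.03 m).
It also fails if it takes over 67 s, if anything falls off the work surface, if the arm or the gripper's body presses on something with over 40 N, if the wrist force passes 120 N, or if a joint passes its speed limit or range.

## Robot

A 7-joint arm with a two-finger parallel gripper is mounted at the origin on a cart in front of the work surface, level with it; the furniture and walls round the work are solid. World frame = base frame: x ahead of the robot, y to its left, z up, the work surface at z = 0. Lengths are in m, angles in degrees, forces in N, time in s.
With the tool pointing down it reaches from about 0.425 to 0.95 m from the base axis. Payload 4.7 kg.
Tool frame: the origin (TCP) lies between the finger pads; the fingertips stand 11 mm ahead of it and the grasp point (between the pads) lies 8 mm behind it (manip.tips_ahead is the distance from the TCP to the fingertips, in m); z points along the fingers, y is the line along which they close (so a half turn about z gives the same grasp; the last joint's range is limited). The gripper opens to 87 mm and grips with 3 to 60 N. Pads are 19 mm wide; open, the fingers measure 117 mm over their backs; the gripper's body (75 mm by 190 mm) begins 51 mm behind the grasp point.
Start: joints at [-76.427, 26.849, -2.785, 87.806, 1.381, 65.374, -4.715], TCP at [0.177, 0.651, 0.234] pointing down, gripper open.
Joint ranges: [-148.3, 148.3], [-19.14, 114.17], [-79.39, 73.82], [5.75, 140.21], [-59.74, 239.74], [12.07, 113.84], [-152.46, 152.46]. Speed limits (degrees/s): [147.25, 147.25, 180, 180, 180, 180, 180].

## Interface

Orientations are given as a 3x3 rotation matrix whose columns are the frame's x, y, z axes.
In Python, from rig import readout, vision, order, manip gives the robot as it stands.
- The arm moves only by the tool jog_arm, never from a script. Its argument "motion" is a list of rows, each a list of 5 numbers: the finger opening in m, from 0 to 0.087, then the shift along the tool's x, y, z in m, then the turn about the tool's z in rad. In form: [[gripper, x, y, z, turn], ...]. A call has exactly 10 rows; each row shifts and turns the commanded pose from where the row before left it, along the tool's axes as they then stand; what a row does not reach is not made up. A row lasts 1/8 s, in which the tool goes at most 62.5 mm and 10.7 degrees, less where a joint would pass 70% of its speed; a pose out of reach is approached as far as the arm can. A call with a gripper value outside its range is refused whole. The fingers move at their own pace and stop on an object; the grip force is fixed at half the most. Time passes only in rows, so rows that do not move let the fingers close, or fill a call up. It gives the time, the measured TCP pose, the force, the opening and the grip force at its end, in the units of the state.
- readout.observe(): the state, without advancing time (a new reading comes with each control period).
- vision.grab_frame(name): name is "side" or "top"; returns (picture, depth): 384x512x3 uint8, blue, green, red; 384x512 float32, m along the optical axis (not along the pixel's ray), 0 where there is no reading.
- vision.camera_model(name): a dict with "camera_matrix" (3x3 intrinsics, pixels), "k1" (the pictures are not rectified: a ray, as slopes to the right and down, at radius r is drawn at 1 + k1 r^2 times it, then the intrinsics apply), "R" (3x3) and "t" (3): a world point X has camera coordinates R X + t. Camera axes: x right, y down, z forward; pixel columns grow to the right and rows downward; lengths in m; the calibration is good to about 2 mm. A picture is of the moment at which its call begins. camera_model takes no time and is no camera call.
- order.sign_off(): hands the job in; it is judged then, once.
Trained networks look in the newest picture that a camera, given by its name, has taken for a name from the list of things; names that differ only in an ending like _2 or _b are one class to them, and where a whole thing is asked for, a point or a joint stands for the part that bears it (a point fixed in the world has none). Each returns a list of dicts, best first, with "score" (0 to 1); they miss things now and then, are a little off and sometimes report something else, mostly with a low value. They report only what shows in the picture. A call takes as long as a camera call.
- vision.masks_of(camera, query): "pixels" (384x512 bool, what is visible of it) and "rect" ([left, top, right, bottom] as shares, 0 to 1, of the picture: columns of its width, rows of its height, round what is visible of it).
- vision.landmark_of(camera, query): "xy" ([column, row] as shares, 0 to 1, of the picture: columns of its width, rows of its height: a listed point, or the origin of a listed thing).
The state is a dict: "clock": time; "q": joint angles; "dq": joint speeds; "joint_efforts": joint torques, N m; "ee_pos": TCP position; "tcp_rot": TCP orientation; "contact_force": force on the tool from outside, world axes, zero at the start; "ft_torque": the same for the moment, N m; "finger_gap": opening from 0.0 (shut) to 1.0 (fully open); "grasp_force": force on a finger pad.
Only numpy, scipy, OpenCV 4.12 (cv2) and the standard library are available. Lean on these libraries where they do the work, as an engineer would, in place of code of your own. Each camera call takes 0.05 s, during which the arm holds its last target. There are 200 camera calls.

## Working session

There is one attempt and no reset: what is moved stays moved. The work goes in short steps, Python scripts to look and compute and a tool call to move; the robot and the scene stay as the last step left them, time stands still between calls to the robot, and variables do not carry over. Pictures are saved under pics/ and viewed, at most 10 in all, crops included, and the job is handed in when it is done.

Besides the shell and the picture viewer there is one more tool, called after "Emit:" by a JSON object that holds its "op" and its "data", one argument or row to a line. jog_arm: Moves the arm, as the interface text tells. Its arguments: {"type":"object","properties":{"motion":{"type":"array","items":{"type":"array","items":{"type":"number"}}}},"required":["motion"]}

```bash
ls; mkdir -p pics; cat > h.py <<'E'
import numpy as np, cv2
from rig import readout, vision, order, manip
def ray(cam,uv):
    m=vision.camera_model(cam);K=np.array(m["camera_matrix"]);R=np.array(m["R"]);t=np.array(m["t"])
    d=np.array([m["k1"],0,0,0,0],float)
    p=cv2.undistortPoints(np.array(uv,float).reshape(-1,1,2),K,d)[:,0]
    return R,t,np.c_[p,np.ones(len(p))]
def pts(cam,uv,z):            # with depth
    R,t,r=ray(cam,uv); return (r*np.array(z).reshape(-1,1)-t)@R
def onplane(cam,uv,h):        # intersect with world z=h
    R,t,r=ray(cam,uv); d=r@R; o=-R.T@t; return o+d*((h-o[2])/d[:,2])[:,None]
def tri(u1,u2):
    A=[];b=[]
    for c,u in(("side",u1),("top",u2)):
        R,t,r=ray(c,[u]); d=(r@R)[0]; d/=np.linalg.norm(d); o=-R.T@t; P=np.eye(3)-np.outer(d,d); A.append(P);b.append(P@o)
    return np.linalg.lstsq(np.vstack(A),np.hstack(b),rcond=None)[0]
E
python3 - <<'E'
from h import *
s=readout.observe();print({k:np.round(v,3).tolist() for k,v in s.items()}, manip.tips_ahead)
D={}
for c in("side","top"):
    im,d=vision.grab_frame(c); D[c]=d; cv2.imwrite(f"pics/{c}0.png",im); np.save(f"{c}_d.npy",d)
    m=vision.camera_model(c);print(c,np.round(-np.array(m["R"]).T@m["t"],3))
    for q in("flask","flask_mouth","stopper","dish","cork_ring","shaker","cradle_seat"):
        L=vision.landmark_of(c,q)[:2]
        print(c,q,[(round(l["score"],2),np.round(np.array(l["xy"])*[512,384],1).tolist()) for l in L])
E
```

```text
pics
{'clock': 0.0, 'q': [-76.425, 26.899, -2.784, 87.875, 1.382, 65.373, -4.717], 'dq': [-0.019, -0.032, 0.003, -0.074, 0.025, -0.01, -0.027], 'joint_efforts': [-0.0, -50.797, -0.081, -23.616, -0.061, 0.038, 0.0], 'ee_pos': [0.177, 0.651, 0.232], 'tcp_rot': [[-0.965, 0.263, -0.0], [0.263, 0.965, -0.002], [-0.0, -0.002, -1.0]], 'contact_force': [0.604, 0.095, -0.857], 'ft_torque': [0.001, 0.01, -0.012], 'grasp_force': 0.0, 'finger_gap': 1.0} 0.011
side [0.519 0.912 0.955]
side flask [(0.58, [233.5, 310.1])]
side flask_mouth [(0.95, [229.5, 284.9]), (0.45, [262.9, 150.2])]
side stopper [(0.67, [282.3, 303.8]), (0.63, [209.9, 146.4])]
side dish [(0.65, [288.8, 304.3])]
side cork_ring [(0.58, [233.1, 305.5])]
side shaker [(0.77, [261.1, 148.8])]
side cradle_seat [(0.57, [261.1, 133.6])]
top [-0.233 -0.105  1.831]
top flask [(0.74, [184.8, 152.1])]
top flask_mouth [(0.81, [180.0, 138.0])]
top stopper [(0.64, [174.9, 181.5])]
top dish [(0.79, [177.1, 183.5]), (0.34, [178.4, 140.7])]
top cork_ring [(0.69, [184.4, 157.0])]
top shaker [(0.72, [350.6, 207.5]), (0.44, [188.5, 222.3])]
top cradle_seat [(0.64, [356.7, 197.8])]
```

View pictures.

View pics/side0.png

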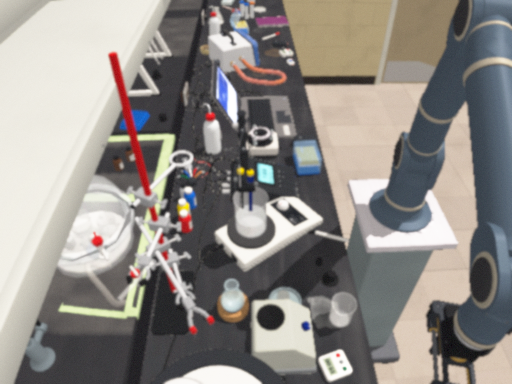

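View pics/top0.png

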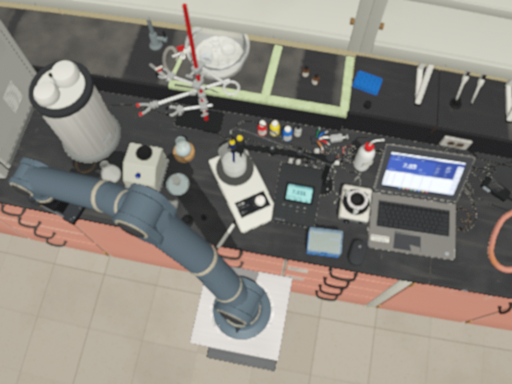

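```bash
python3 - <<'E'
from h import *
T=lambda n,a,b:print(n,np.round(tri(a,b),4))
T("flask",[233.5,310.1],[184.8,152.1]);T("mouth",[229.5,284.9],[180,138]);T("stopper",[282.3,303.8],[174.9,181.5])
T("dish",[288.8,304.3],[177.1,183.5]);T("cork",[233.1,305.5],[184.4,157]);T("shaker",[261.1,148.8],[350.6,207.5]);T("seat",[261.1,133.6],[356.7,197.8])
P=lambda c,u,h:print(c,u,h,np.round(onplane(c,[u],h)[0],4))
for c,u,h in [("side",[229.5,284.9],.115),("top",[180,138],.115),("side",[282.3,303.8],.003),("top",[174.9,181.5],.003),("side",[288.8,304.3],0),("top",[177.1,183.5],0),("side",[233.1,305.5],0),("top",[184.4,157],0),("side",[261.1,148.8],0),("top",[350.6,207.5],0),("side",[261.1,133.6],.084),("top",[356.7,197.8],.084)]: P(c,u,h)
E
```

```text
flask [ 0.5723  0.3596 -0.0063]
mouth [0.5748 0.3608 0.1181]
stopper [0.4352 0.3597 0.0144]
dish [0.4235 0.3538 0.0084]
cork [ 0.5627  0.3518 -0.0067]
shaker [ 0.4633 -0.3391  0.0084]
seat [ 0.4701 -0.3448  0.0825]
side [229.5, 284.9] 0.115 [0.5735 0.3598 0.115 ]
top [180, 138] 0.115 [0.578  0.3612 0.115 ]
side [282.3, 303.8] 0.003 [0.4351 0.3523 0.003 ]
top [174.9, 181.5] 0.003 [0.4383 0.3631 0.003 ]
side [288.8, 304.3] 0 [0.4171 0.3529 0.    ]
top [177.1, 183.5] 0 [0.4327 0.353  0.    ]
side [233.1, 305.5] 0 [0.57  0.351 0.   ]
top [184.4, 157] 0 [0.5514 0.3529 0.    ]
side [261.1, 148.8] 0 [ 0.4657 -0.3528 -0.    ]
top [350.6, 207.5] 0 [ 0.4631 -0.3389  0.    ]
side [261.1, 133.6] 0.084 [ 0.4666 -0.3389  0.084 ]
top [356.7, 197.8] 0.084 [ 0.474  -0.3462  0.084 ]
```

```bash
python3 - <<'E'
from h import *
a=cv2.imread("pics/side0.png");b=cv2.imread("pics/top0.png")
A=cv2.resize(a[265:365,200:370],None,fx=4.7,fy=4.7,interpolation=2)
cv2.imwrite("pics/crA.png",A[:600,:800])
B=cv2.resize(b[125:225,120:220],(400,400),interpolation=2);C=cv2.resize(a[100:200,200:300],(400,400),interpolation=2)
cv2.imwrite("pics/crB.png",np.hstack([B,C]))
for c in("side","top"):
    vision.grab_frame(c);d=np.load(f"{c}_d.npy")
    for q in("flask","stopper","dish","cork_ring","beaker_a","rubber_stopper","small_stopper","wash","tips","the_mouse","shaker"):
        for L in vision.masks_of(c,q)[:2]:
            v,u=np.nonzero(L["pixels"]);k=d[v,u]>0
            if k.sum()<1: print(c,q,"none",len(u),u.mean(),v.mean());continue
            X=pts(c,np.c_[u,v][k],d[v,u][k])
            print(c,q,round(L["score"],2),len(u),np.round([u.mean(),v.mean()],1),"med",np.round(np.median(X,0),3),"p2",np.round(np.percentile(X,3,axis=0),3),"p98",np.round(np.percentile(X,97,axis=0),3))
E
```

```text
side flask 0.93 560 [232.1 296. ] med [0.569 0.373 0.069] p2 [0.544 0.344 0.04 ] p98 [0.593 0.388 0.115]
side stopper 0.45 89 [282.5 295.1] med [0.437 0.353 0.047] p2 [0.422 0.34  0.044] p98 [0.45  0.365 0.05 ]
side stopper 0.23 597 [232.1 296.3] med [0.569 0.373 0.067] p2 [0.541 0.343 0.035] p98 [0.596 0.388 0.115]
side dish 0.72 192 [287.3 294.7] med [0.411 0.326 0.004] p2 [ 0.389  0.308 -0.001] p98 [0.463 0.35  0.013]
side cork_ring 0.86 266 [230.4 312. ] med [0.58  0.387 0.024] p2 [0.534 0.354 0.007] p98 [0.61  0.4   0.028]
side beaker_a 0.89 733 [342.  308.8] med [0.283 0.392 0.046] p2 [0.258 0.372 0.002] p98 [0.313 0.431 0.08 ]
side beaker_a 0.68 109 [304.  138.2] med [ 0.294 -0.383  0.026] p2 [ 0.247 -0.404  0.022] p98 [ 0.327 -0.367  0.03 ]
side rubber_stopper 0.78 247 [330.2 278. ] med [0.293 0.284 0.007] p2 [ 0.268  0.243 -0.002] p98 [0.313 0.299 0.033]
side rubber_stopper 0.21 533 [232.1 295.9] med [0.569 0.373 0.07 ] p2 [0.544 0.344 0.045] p98 [0.593 0.388 0.115]
side small_stopper 0.45 30 [318.1 261.1] med [0.319 0.223 0.017] p2 [0.313 0.213 0.005] p98 [0.326 0.228 0.021
[... 1007 characters left out ...]
94  0.092]
top small_stopper 0.4 366 [357.1 252.2] med [ 0.281 -0.381  0.028] p2 [ 0.238 -0.409  0.012] p98 [ 0.328 -0.355  0.037]
top wash 0.72 424 [365.  156.2] med [ 0.639 -0.354  0.111] p2 [ 0.625 -0.388  0.008] p98 [ 0.675 -0.328  0.193]
top tips 0.77 849 [324.1 241.8] med [ 0.286 -0.25   0.067] p2 [ 0.252 -0.31   0.019] p98 [ 0.332 -0.194  0.076]
top the_mouse 0.54 352 [357.2 252.3] med [ 0.28  -0.382  0.028] p2 [ 0.238 -0.408  0.014] p98 [ 0.327 -0.355  0.037]
top shaker 0.77 1072 [355.  204.1] med [ 0.454 -0.345  0.055] p2 [ 0.399 -0.403  0.026] p98 [ 0.528 -0.294  0.092]
top shaker 0.54 867 [324.2 241.8] med [ 0.287 -0.251  0.067] p2 [ 0.252 -0.31   0.016] p98 [ 0.333 -0.193  0.076]
```

View pics/crA.png

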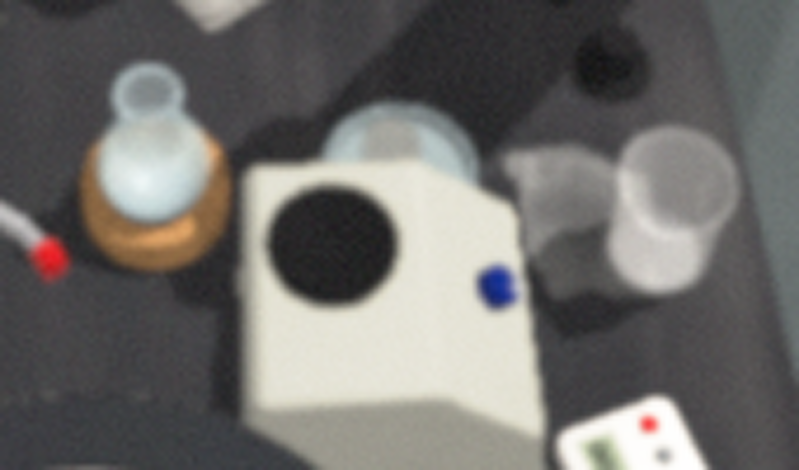

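View pics/crB.png

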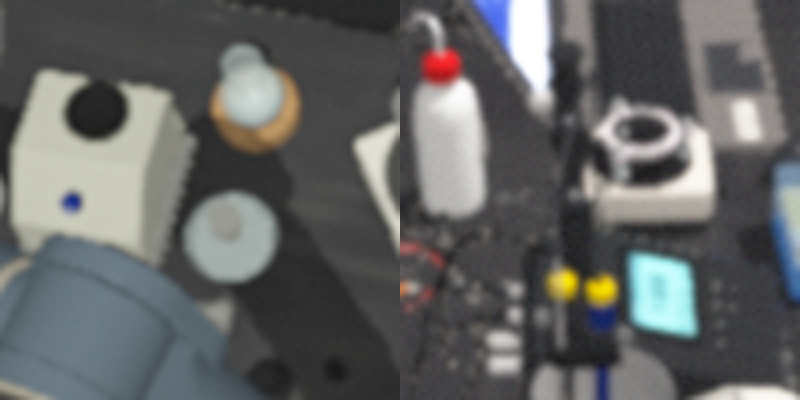

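```bash
python3 - <<'E'
from h import *
im={c:cv2.imread(f"pics/{c}0.png") for c in("side","top")}
def cloud(c,box):
    d=np.load(f"{c}_d.npy");u0,v0,u1,v1=box
    v,u=np.mgrid[v0:v1,u0:u1].reshape(2,-1);k=d[v,u]>0
    return pts(c,np.c_[u,v][k],d[v,u][k]),np.c_[u,v][k],im[c][v[k],u[k]]
for c,b in(("side",(265,285,300,305)),("top",(166,172,190,192))):
    X,uv,_=cloud(c,b);k=(X[:,2]>.038)&(X[:,2]<.06)&(X[:,0]>.4)&(X[:,0]<.48)&(X[:,1]<.39)&(X[:,1]>.32)
    print(c,"head",k.sum(),X[k].mean(0).round(4),X[k].min(0).round(3),X[k].max(0).round(3),"px",uv[k].mean(0))
    print(onplane(c,[uv[k].mean(0)],.049).round(4))
for c,b in(("side",(215,275,250,300)),("top",(170,128,192,150))):
    X,uv,_=cloud(c,b);k=(X[:,2]>.105)&(X[:,2]<.125)
    print(c,"rim",k.sum(),X[k].mean(0).round(4),X[k].min(0).round(3),X[k].max(0).round(3))
X,_,_=cloud("side",(240,295,325,384));k=X[:,2]>.06
print("box",np.percentile(X[k],[1,5,50,95,99],axis=0).round(3))
X,_,_=cloud("top",(115,135,170,180));k=(X[:,2]>.06)&(X[:,2]<.3)
print("boxtop",np.percentile(X[k],[1,5,50,95,99],axis=0).round(3))
# shaker ring
for c,b in(("side",(240,120,285,160)),("top",(335,180,380,225))):
    X,uv,_=cloud(c,b);k=(X[:,2]>.078)&(X[:,2]<.1)
    x,y=X[k][:,0],X[k][:,1]
    s=np.linalg.lstsq(np.c_[x,y,np.ones(k.sum())],x**2+y**2,rcond=None)[0]
    print(c,"ring",k.sum(),X[k].mean(0).round(4),X[k].min(0).round(3),X[k].max(0).round(3),"circ",s[:2]/2,np.sqrt(s[2]+(s[:2]**2).sum()/4))
E
```

```text
side head 100 [0.4367 0.3514 0.0468] [0.421 0.335 0.038] [0.452 0.366 0.051] px [282.38 294.96]
[[0.4369 0.3528 0.049 ]]
top head 51 [0.4305 0.3511 0.0483] [0.417 0.337 0.04 ] [0.448 0.368 0.056] px [175.56862745 179.47058824]
[[0.4302 0.3509 0.049 ]]
side rim 104 [0.5692 0.3589 0.1122] [0.552 0.34  0.105] [0.588 0.378 0.117]
top rim 41 [0.5669 0.3582 0.1133] [0.548 0.339 0.106] [0.587 0.374 0.124]
box [[0.38  0.419 0.064]
 [0.389 0.429 0.083]
 [0.469 0.518 0.135]
 [0.529 0.695 0.382]
 [0.538 0.701 0.383]]
boxtop [[0.383 0.412 0.069]
 [0.39  0.413 0.09 ]
 [0.443 0.47  0.133]
 [0.504 0.536 0.157]
 [0.514 0.543 0.162]]
side ring 183 [ 0.4711 -0.3384  0.0848] [ 0.42  -0.388  0.078] [ 0.518 -0.19   0.098] circ [ 0.48005054 -0.31692334] 0.048026040216493655
top ring 244 [ 0.4665 -0.3479  0.0868] [ 0.414 -0.416  0.078] [ 0.563 -0.302  0.099] circ [ 0.47030452 -0.3507404 ] 0.0359814589418625
```

Emit:
{"op": "jog_arm", "data": {
  "motion": [
    [0.087, 0, 0, 0, 0.163],
    [0.087, 0, 0, 0, 0.163],
    [0.087, 0, 0, 0, 0.163],
    [0.087, 0, 0, 0, 0.163],
    [0.087, 0, 0, 0, 0.163],
    [0.087, 0, 0, 0, 0.163],
    [0.087, 0, 0, 0, 0.163],
    [0.087, 0, 0, 0, 0.163],
    [0.087, 0, 0, 0, 0],
    [0.087, 0, 0, 0, 0]
  ]
}}

```text
clock: 3.25
ee_pos: [0.1771, 0.6514, 0.2335]
tcp_rot: [[-0.003, 1.0, -0.0], [1.0, 0.003, 0.0], [0.0, -0.0, -1.0]]
contact_force: [-0.5, 0.2, -0.2]
finger_gap: 1.0
grasp_force: 0.0
```

Emit:
{"op": "jog_arm", "data": {
  "motion": [
    [0.087, -0.02, 0.017, 0, 0],
    [0.087, -0.035, 0.03, 0, 0],
    [0.087, -0.035, 0.03, 0, 0],
    [0.087, -0.035, 0.03, 0, 0],
    [0.087, -0.035, 0.03, 0, 0],
    [0.087, -0.035, 0.03, 0, 0],
    [0.087, -0.035, 0.03, 0, 0],
    [0.087, -0.035, 0.03, 0, 0],
    [0.087, -0.034, 0.031, 0, 0],
    [0.087, 0, 0, 0, 0]
  ]
}}

```text
clock: 4.5
ee_pos: [0.4387, 0.3486, 0.2341]
tcp_rot: [[0.005, 1.0, 0.002], [1.0, -0.005, -0.001], [-0.001, 0.002, -1.0]]
contact_force: [-0.7, 0.8, -0.5]
finger_gap: 1.0
grasp_force: 0.0
```

```bash
python3 - <<'E'
from h import *
o=[]
for c in("side","top"):
    im,d=vision.grab_frame(c); np.save(f"{c}_d.npy",d);cv2.imwrite(f"pics/{c}1.png",im)
    o.append(cv2.resize(im[250:370,210:310] if c=="side" else im[120:240,130:230],(400,480),interpolation=2))
    for q in("stopper","flask_mouth","dish"):
        print(c,q,[(round(l["score"],2),np.round(np.array(l["xy"])*[512,384],1).tolist()) for l in vision.landmark_of(c,q)[:2]])
cv2.imwrite("pics/v1.png",np.hstack(o)); s=readout.observe();print(s["ee_pos"],s["q"])
E
```

```text
side stopper [(0.6, [283.3, 304.9])]
side flask_mouth [(0.75, [231.1, 284.5])]
side dish [(0.35, [282.3, 305.7])]
top stopper []
top flask_mouth [(0.58, [177.2, 136.8]), (0.23, [361.2, 164.9])]
top dish []
[0.43482617 0.35349167 0.23343847] [-60.27767346  16.49804646  20.93998563 104.71458171  -6.74862769
  60.00511198 -36.55793716]
```

View pics/v1.png

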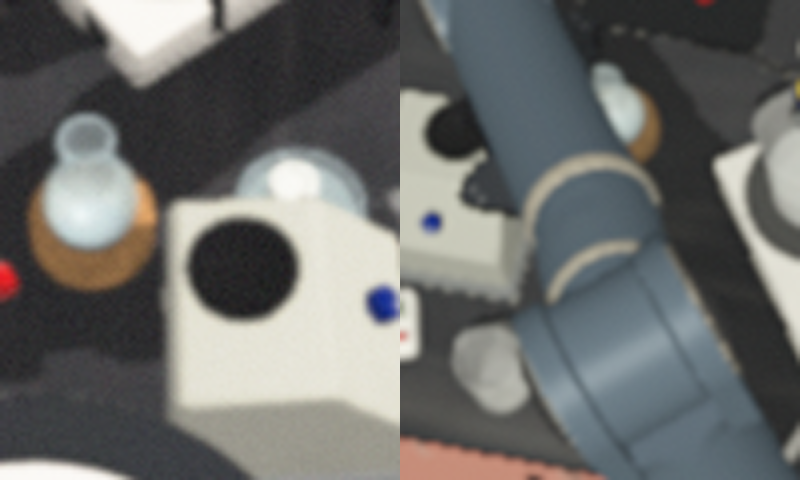

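```bash
python3 - <<'E'
from h import *
c="side";im=cv2.imread("pics/side1.png");d=np.load("side_d.npy")
v,u=np.mgrid[284:306,266:302].reshape(2,-1);k=d[v,u]>0
X=pts(c,np.c_[u,v][k],d[v,u][k]);uv=np.c_[u,v][k]
m=(X[:,2]>.043)&(X[:,2]<.056)&(X[:,1]<.395)&(im[uv[:,1],uv[:,0]].min(1)>150)
print(m.sum(),X[m].mean(0),np.percentile(X[m],[2,50,98],axis=0).round(4))
P=onplane(c,uv[m],.049);print(P.min(0),P.max(0),uv[m].min(0),uv[m].max(0))
# box top nearest edge to check occlusion
m=(X[:,2]>.1);print(uv[m].min(0))
E
```

```text
96 [0.43684008 0.3511054  0.04678827] [[0.4218 0.3387 0.0435]
 [0.4372 0.3508 0.0469]
 [0.4514 0.3631 0.0506]]
[0.42147291 0.33749352 0.049     ] [0.45181756 0.36513533 0.049     ] [277 290] [288 299]
[266 299]
```

Emit:
{"op": "jog_arm", "data": {
  "motion": [
    [0.087, 0, 0, 0.02, 0],
    [0.087, 0, 0, 0.025, 0],
    [0.087, 0, 0, 0.025, 0],
    [0.087, 0, 0, 0.025, 0],
    [0.087, 0, 0, 0.025, 0],
    [0.087, 0, 0, 0.02, 0],
    [0.087, 0, 0, 0, 0],
    [0.087, 0, 0, 0, 0],
    [0.087, 0, 0, 0, 0],
    [0.087, 0, 0, 0, 0]
  ]
}}

```text
clock: 6.15
ee_pos: [0.4359, 0.3529, 0.0943]
tcp_rot: [[-0.001, 1.0, 0.001], [1.0, 0.001, 0.001], [0.001, 0.001, -1.0]]
contact_force: [0.1, -0.2, 0.0]
finger_gap: 1.002
grasp_force: 0.0
```

Emit:
{"op": "jog_arm", "data": {
  "motion": [
    [0.087, 0, 0, 0.015, 0],
    [0.087, 0, 0, 0.018, 0],
    [0.087, 0, 0, 0.012, 0],
    [0.087, 0, 0, 0.005, 0],
    [0.087, 0, 0, 0, 0],
    [0.087, 0, 0, 0, 0],
    [0.03, 0, 0, 0, 0],
    [0.02, 0, 0, 0, 0],
    [0.02, 0, 0, 0, 0],
    [0.02, 0, 0, 0, 0]
  ]
}}

```text
clock: 7.4
ee_pos: [0.4356, 0.3526, 0.0436]
tcp_rot: [[-0.001, 1.0, 0.0], [1.0, 0.001, 0.0], [0.0, 0.0, -1.0]]
contact_force: [1.2, 0.4, -0.3]
finger_gap: 0.637
grasp_force: 0.0
```

Emit:
{"op": "jog_arm", "data": {
  "motion": [
    [0.02, 0, 0, 0, 0],
    [0.02, 0, 0, 0, 0],
    [0.02, 0, 0, 0, 0],
    [0.02, 0, 0, 0, 0],
    [0.02, 0, 0, 0, 0],
    [0.02, 0, 0, 0, 0],
    [0.02, 0, 0, 0, 0],
    [0.02, 0, 0, 0, 0],
    [0.02, 0, 0, 0, 0],
    [0.02, 0, 0, 0, 0]
  ]
}}

```text
clock: 8.65
ee_pos: [0.4356, 0.3526, 0.0435]
tcp_rot: [[-0.001, 1.0, -0.0], [1.0, 0.001, 0.0], [0.0, -0.0, -1.0]]
contact_force: [-0.5, -0.5, -0.6]
finger_gap: 0.371
grasp_force: 30.0
```

Emit:
{"op": "jog_arm", "data": {
  "motion": [
    [0.02, 0, 0, -0.015, 0],
    [0.02, 0, 0, -0.03, 0],
    [0.02, 0, 0, -0.035, 0],
    [0.02, 0, 0, -0.035, 0],
    [0.02, 0, 0, -0.035, 0],
    [0.02, 0.001, 0.025, 0, 0],
    [0.02, 0.001, 0.03, 0, 0],
    [0.02, 0.002, 0.03, 0, 0],
    [0.02, 0.002, 0.03, 0, 0],
    [0.02, 0, 0.019, 0, 0]
  ]
}}

```text
clock: 9.9
ee_pos: [0.571, 0.3585, 0.1946]
tcp_rot: [[-0.0, 1.0, 0.001], [1.0, 0.0, 0.0], [0.0, 0.001, -1.0]]
contact_force: [-0.3, -0.8, -0.6]
finger_gap: 0.37
grasp_force: 30.0
```

```bash
python3 - <<'E'
from h import *
o=[]
for c in("side","top"):
    im,d=vision.grab_frame(c); np.save(f"{c}_d.npy",d);cv2.imwrite(f"pics/{c}2.png",im)
    o.append(cv2.resize(im[235:335,180:280] if c=="side" else im[100:200,130:230],(400,400),interpolation=2))
    for q in("stopper","flask_mouth","flask"):
        L=vision.landmark_of(c,q)[:2]
        print(c,q,[(round(l["score"],2),np.round(np.array(l["xy"])*[512,384],1).tolist()) for l in L])
        for l in L:
            uv=[np.array(l["xy"])*[512,384]]
            if q=="flask_mouth": print(onplane(c,uv,.115))
            if q=="stopper": print(onplane(c,uv,readout.observe()["ee_pos"][2]-.0405))
cv2.imwrite("pics/v2.png",np.hstack(o)); s=readout.observe();print(s["ee_pos"],s["q"],s["contact_force"])
E
```

```text
side stopper [(0.77, [230.6, 275.4])]
[[0.56869633 0.35809404 0.15387553]]
side flask_mouth [(0.82, [231.7, 284.8])]
[[0.56799025 0.35968824 0.115     ]]
side flask []
top stopper []
top flask_mouth [(0.43, [179.2, 140.4])]
[[0.56730737 0.36160585 0.115     ]]
top flask [(0.5, [184.7, 151.2])]
[0.56857074 0.35913934 0.19388191] [-50.51640079  29.38937604  21.31761899  91.7422697  -11.80503451
  61.09969584 -25.85349826] [0.11850569 0.30177181 0.39901618]
```

View pics/v2.png

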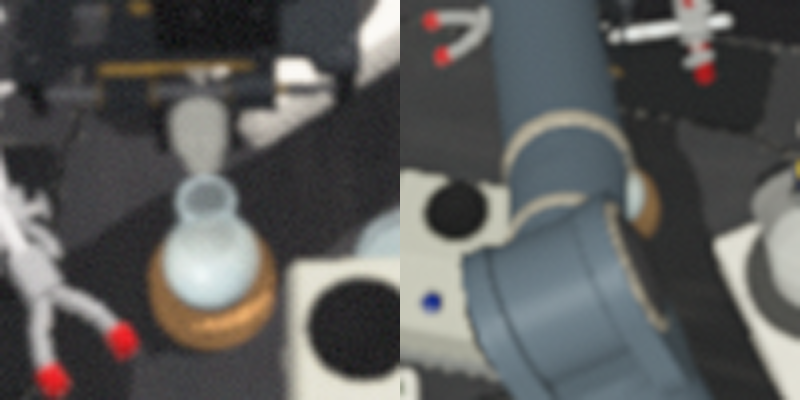

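```bash
python3 - <<'E'
from h import *
print(onplane("side",[[229.8,276.5],[229.8,278]],.1535).round(4), onplane("side",[[231.5,285],[231.5,284.5]],.115).round(4))
d=np.load("side_d.npy");v,u=np.mgrid[255:300,215:250].reshape(2,-1);k=d[v,u]>0;X=pts("side",np.c_[u,v][k],d[v,u][k])
for n,a,b in(("plug",.155,.178),("rim",.112,.119),("neck",.09,.115)):
    m=(X[:,2]>a)&(X[:,2]<b)&(abs(X[:,0]-.57)<.035)&(abs(X[:,1]-.36)<.04);print(n,m.sum(),X[m].mean(0).round(4),X[m].min(0).round(4),X[m].max(0).round(4))
E
```

```text
[[0.5706 0.361  0.1535]
 [0.5706 0.3653 0.1535]] [[0.5684 0.3602 0.115 ]
 [0.5685 0.3587 0.115 ]]
plug 33 [0.5687 0.367  0.1641] [0.5596 0.3607 0.1556] [0.5794 0.3706 0.175 ]
rim 65 [0.5693 0.3599 0.114 ] [0.5521 0.341  0.112 ] [0.5874 0.3775 0.1171]
neck 174 [0.5691 0.3607 0.1048] [0.5521 0.3408 0.0902] [0.5874 0.3775 0.115 ]
```

Emit:
{"op": "jog_arm", "data": {
  "motion": [
    [0.02, 0, 0, 0.01, 0],
    [0.02, 0, 0, 0.015, 0],
    [0.02, 0, 0, 0.01, 0],
    [0.02, 0, 0, 0.008, 0],
    [0.02, 0, 0, 0.008, 0],
    [0.02, 0, 0, 0.006, 0],
    [0.02, 0, 0, 0.003, 0],
    [0.02, 0, 0, 0, 0],
    [0.02, 0, 0, 0, 0],
    [0.02, 0, 0, 0, 0]
  ]
}}

```text
clock: 11.55
ee_pos: [0.5697, 0.3588, 0.1339]
tcp_rot: [[-0.001, 1.0, 0.0], [1.0, 0.001, 0.0], [0.0, 0.0, -1.0]]
contact_force: [0.4, -0.2, -0.6]
finger_gap: 0.369
grasp_force: 30.0
```

Emit:
{"op": "jog_arm", "data": {
  "motion": [
    [0.02, 0, 0, 0.002, 0],
    [0.02, 0, 0, 0.002, 0],
    [0.02, 0, 0, 0.001, 0],
    [0.02, 0, 0, 0, 0],
    [0.02, 0, 0, 0, 0],
    [0.02, 0, 0, 0, 0],
    [0.02, 0, 0, 0, 0],
    [0.02, 0, 0, 0, 0],
    [0.02, 0, 0, 0, 0],
    [0.02, 0, 0, 0, 0]
  ]
}}

```text
clock: 12.8
ee_pos: [0.5703, 0.359, 0.1296]
tcp_rot: [[-0.001, 1.0, 0.002], [1.0, 0.001, 0.001], [0.001, 0.002, -1.0]]
contact_force: [0.5, -0.7, 5.1]
finger_gap: 0.372
grasp_force: 30.0
```

Emit:
{"op": "jog_arm", "data": {
  "motion": [
    [0.087, 0, 0, 0, 0],
    [0.087, 0, 0, 0, 0],
    [0.087, 0, 0, 0, 0],
    [0.087, 0, 0, 0, 0],
    [0.087, 0, 0, 0, 0],
    [0.087, 0, 0, 0, 0],
    [0.087, 0, 0, 0, 0],
    [0.087, 0, 0, 0, 0],
    [0.087, 0, 0, 0, 0],
    [0.087, 0, 0, 0, 0]
  ]
}}

```text
clock: 14.05
ee_pos: [0.5696, 0.3587, 0.1285]
tcp_rot: [[-0.001, 1.0, -0.0], [1.0, 0.001, 0.0], [0.0, -0.0, -1.0]]
contact_force: [0.2, -0.5, 0.3]
finger_gap: 1.0
grasp_force: 0.0
```

```bash
python3 - <<'E'
from h import *
c="side";im,d=vision.grab_frame(c); cv2.imwrite("pics/v3.png",cv2.resize(im[245:325,190:270],(480,480),interpolation=2))
v,u=np.mgrid[250:300,215:250].reshape(2,-1);k=d[v,u]>0;X=pts("side",np.c_[u,v][k],d[v,u][k])
for n,a,b in(("headtop",.128,.145),("rim",.112,.119),("neck",.09,.112)):
    m=(X[:,2]>a)&(X[:,2]<b)&(abs(X[:,0]-.57)<.035)&(abs(X[:,1]-.36)<.04);print(n,m.sum(),X[m].mean(0).round(4),X[m].min(0).round(4),X[m].max(0).round(4))
s=readout.observe();print(s["ee_pos"],s["contact_force"],s["finger_gap"])
E
```

```text
headtop 120 [0.5696 0.3617 0.1334] [0.5538 0.3476 0.1282] [0.5861 0.3757 0.1378]
rim 38 [0.5696 0.3708 0.1149] [0.5521 0.3552 0.1123] [0.5875 0.3773 0.1187]
neck 61 [0.569  0.3717 0.1002] [0.5522 0.3555 0.0906] [0.5876 0.377  0.1119]
[0.56956521 0.35874193 0.1285572 ] [ 0.0090713  -0.03205886  0.67317311] 0.9984212414558169
```

View pics/v3.png

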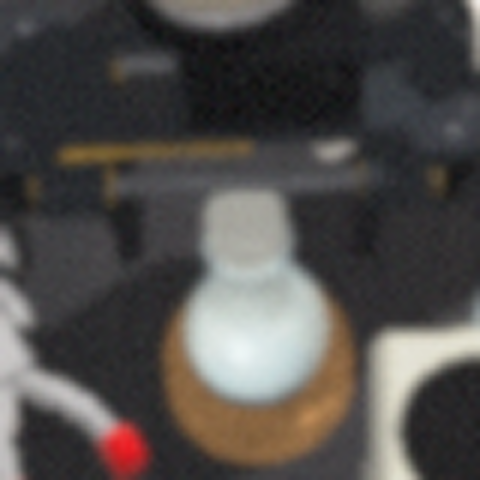

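Emit:
{"op": "jog_arm", "data": {
  "motion": [
    [0.087, 0, 0, 0.01, 0],
    [0.087, 0, 0, 0.015, 0],
    [0.087, 0, 0, 0.01, 0],
    [0.087, 0, 0, 0.0045, 0],
    [0.087, 0, 0, 0, 0],
    [0.02, 0, 0, 0, 0],
    [0.02, 0, 0, 0, 0],
    [0.02, 0, 0, 0, 0],
    [0.02, 0, 0, 0, 0],
    [0.02, 0, 0, 0, 0]
  ]
}}

```text
clock: 15.35
ee_pos: [0.5696, 0.3587, 0.0891]
tcp_rot: [[-0.001, 1.0, 0.0], [1.0, 0.001, 0.0], [0.0, 0.0, -1.0]]
contact_force: [-0.4, -0.0, -0.3]
finger_gap: 0.516
grasp_force: 0.0
```

Emit:
{"op": "jog_arm", "data": {
  "motion": [
    [0.02, 0, 0, 0, 0],
    [0.02, 0, 0, 0, 0],
    [0.02, 0, 0, 0, 0],
    [0.02, 0, 0, 0, 0],
    [0.02, 0, 0, 0, 0],
    [0.02, 0, 0, 0, 0],
    [0.02, 0, 0, 0, 0],
    [0.02, 0, 0, 0, 0],
    [0.02, 0, 0, 0, 0],
    [0.02, 0, 0, 0, 0]
  ]
}}

```text
clock: 16.6
ee_pos: [0.5697, 0.3587, 0.0891]
tcp_rot: [[-0.001, 1.0, 0.0], [1.0, 0.001, 0.0], [0.0, 0.0, -1.0]]
contact_force: [1.9, -0.1, -0.1]
finger_gap: 0.4
grasp_force: 29.9
```

Emit:
{"op": "jog_arm", "data": {
  "motion": [
    [0.02, 0, 0, -0.01, 0],
    [0.02, 0, 0, -0.025, 0],
    [0.02, 0, 0, -0.045, 0],
    [0.02, 0, 0, -0.05, 0],
    [0.02, 0, -0.015, -0.05, 0],
    [0.02, 0, -0.03, -0.05, 0],
    [0.02, 0, -0.035, -0.05, 0],
    [0.02, 0, -0.03, -0.045, 0],
    [0.02, 0, -0.02, -0.025, 0],
    [0.02, 0, -0.01, -0.01, 0]
  ]
}}

```text
clock: 17.85
ee_pos: [0.4284, 0.3585, 0.451]
tcp_rot: [[-0.002, 1.0, 0.001], [1.0, 0.002, 0.002], [0.002, 0.001, -1.0]]
contact_force: [0.1, 0.8, -2.5]
finger_gap: 0.399
grasp_force: 29.9
```

Emit:
{"op": "jog_arm", "data": {
  "motion": [
    [0.02, -0.01, 0, 0, 0],
    [0.02, -0.02, 0, 0, 0],
    [0.02, -0.03, 0, 0, 0],
    [0.02, -0.035, 0, 0, 0],
    [0.02, -0.04, 0, 0, 0],
    [0.02, -0.04, 0, 0, 0],
    [0.02, -0.04, 0, 0, 0],
    [0.02, -0.04, 0, 0, 0],
    [0.02, -0.04, 0, 0, 0],
    [0.02, -0.04, 0, 0, 0]
  ]
}}

```text
clock: 19.1
ee_pos: [0.4289, 0.0195, 0.4483]
tcp_rot: [[0.002, 1.0, -0.001], [1.0, -0.002, 0.0], [0.0, -0.001, -1.0]]
contact_force: [1.4, 0.6, -1.4]
finger_gap: 0.402
grasp_force: 29.9
```

Emit:
{"op": "jog_arm", "data": {
  "motion": [
    [0.02, -0.04, 0, 0, 0],
    [0.02, -0.04, 0, 0, 0],
    [0.02, -0.04, 0, 0, 0],
    [0.02, -0.04, 0, 0, 0],
    [0.02, -0.04, 0, 0, 0],
    [0.02, -0.04, 0.005, 0, 0],
    [0.02, -0.04, 0.008, 0, 0],
    [0.02, -0.04, 0.01, 0, 0],
    [0.02, -0.03, 0.01, 0, 0],
    [0.02, -0.018, 0.007, 0, 0]
  ]
}}

```text
clock: 20.35
ee_pos: [0.4677, -0.3477, 0.4482]
tcp_rot: [[0.004, 1.0, -0.002], [1.0, -0.004, 0.0], [0.0, -0.002, -1.0]]
contact_force: [0.1, 0.1, -1.8]
finger_gap: 0.398
grasp_force: 30.0
```

```bash
python3 - <<'E'
from h import *
im,d=vision.grab_frame("side");cv2.imwrite("pics/side4.png",im)
for q in("cradle_seat","shaker","flask"):
    print(q,[(round(l["score"],2),np.round(np.array(l["xy"])*[512,384],1).tolist()) for l in vision.landmark_of("side",q)[:2]])
a=cv2.imread("pics/side0.png")[105:175,225:300];b=cv2.imread("pics/top0.png")[170:240,320:395]
cv2.imwrite("pics/v4.png",np.hstack([cv2.resize(x,(400,373),interpolation=2) for x in(a,b)]))
# fused (median) frames for top view of ring
for c,g,guess in(("side",(235,112,290,165),(.468,-.341)),("top",(330,178,385,225),(.471,-.346))):
    dd=d if c=="side" else vision.grab_frame("top")[1]
    dd=d if c=="side" else dd
    v,u=np.mgrid[g[1]:g[3],g[0]:g[2]].reshape(2,-1);k=dd[v,u]>0;X=pts(c,np.c_[u,v][k],dd[v,u][k])
    cen=np.array(guess)
    for it in range(6):
        r=np.hypot(*(X[:,:2]-cen).T);m=(X[:,2]>.08)&(X[:,2]<.094)&(r<.042)&(r>.015)
        if m.sum()<10: print(c,"few",m.sum());break
        x,y=X[m,0],X[m,1];s=np.linalg.lstsq(np.c_[x,y,np.ones(m.sum())],x*x+y*y,rcond=None)[0];cen=s[:2]/2
    else: print(c,m.sum(),cen.round(4),np.sqrt(s[2]+cen@cen).round(4),X[m].mean(0).round(4),X[m].min(0).round(3),X[m].max(0).round(3))
    m=(X[:,2]>.048)&(X[:,2]<.062)&(abs(X[:,0]-.46)<.1)&(abs(X[:,1]+.345)<.08)
    if m.sum()>20: 
        print("boxtop",np.percentile(X[m],[1,99],axis=0).round(3)); print(cv2.minAreaRect(X[m][:,:2].astype(np.float32)*1000))
E
```

```text
cradle_seat [(0.75, [259.5, 132.0]), (0.53, [285.8, 303.5])]
shaker []
flask [(0.69, [262.1, 63.9])]
side 134 [ 0.4689 -0.3444] 0.0317 [ 0.4683 -0.3452  0.0843] [ 0.428 -0.383  0.08 ] [ 0.506 -0.305  0.094]
boxtop [[ 0.404 -0.397  0.048]
 [ 0.522 -0.291  0.06 ]]
((463.14703369140625, -342.60296630859375), (119.15198516845703, 110.58916473388672), 0.7690468430519104)
top 189 [ 0.4675 -0.3489] 0.0323 [ 0.4682 -0.3483  0.0866] [ 0.43  -0.387  0.08 ] [ 0.506 -0.31   0.094]
boxtop [[ 0.398 -0.405  0.048]
 [ 0.533 -0.294  0.062]]
((477.72491455078125, -356.5055236816406), (128.5384979248047, 165.28248596191406), 89.32110595703125)
```

View pics/v4.png

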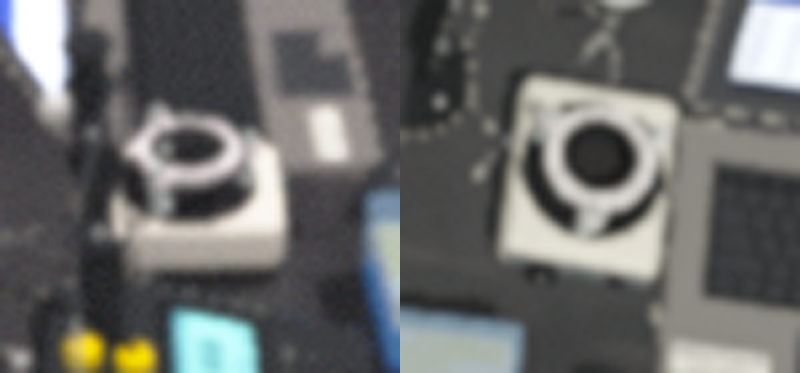

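Emit:
{"op": "jog_arm", "data": {
  "motion": [
    [0.02, 0.001, 0.001, 0.012, 0],
    [0.02, 0, 0, 0.025, 0],
    [0.02, 0, 0, 0.035, 0],
    [0.02, 0, 0, 0.035, 0],
    [0.02, 0, 0, 0.035, 0],
    [0.02, 0, 0, 0.035, 0],
    [0.02, 0, 0, 0.033, 0],
    [0.02, 0, 0, 0.025, 0],
    [0.02, 0, 0, 0.015, 0],
    [0.02, 0, 0, 0.005, 0]
  ]
}}

```text
clock: 21.85
ee_pos: [0.4712, -0.3426, 0.1933]
tcp_rot: [[-0.002, 1.0, -0.001], [1.0, 0.002, 0.001], [0.001, -0.001, -1.0]]
contact_force: [-0.4, 0.2, -2.1]
finger_gap: 0.397
grasp_force: 30.0
```

```bash
python3 - <<'E'
from h import *
s=readout.observe();print(s["ee_pos"],s["contact_force"],s["finger_gap"])
o=[]
for c,b in(("side",(85,185,220,300)),("top",(140,240,310,390))):
    im,d=vision.grab_frame(c);o.append(cv2.resize(im[b[0]:b[1],b[2]:b[3]],(400,500),interpolation=2))
    if c=="side":
        v,u=np.mgrid[85:160,230:300].reshape(2,-1);k=d[v,u]>0;X=pts(c,np.c_[u,v][k],d[v,u][k])
        for n,a,b2 in(("neck",.16,.2),("globe",.105,.15),("globe",.12,.14)):
            m=(X[:,2]>a)&(X[:,2]<b2)&(abs(X[:,0]-.469)<.033)&(abs(X[:,1]+.346)<.036);print(n,m.sum(),X[m].mean(0).round(4),X[m].min(0).round(4),X[m].max(0).round(4))
cv2.imwrite("pics/v5.png",np.hstack(o))
E
```

```text
[ 0.47120978 -0.34256379  0.19334871] [-0.44613736  0.24881595 -2.05156386] 0.39681533360428267
neck 156 [ 0.4708 -0.3279  0.1779] [ 0.4445 -0.3519  0.1603] [ 0.4974 -0.3121  0.1998]
globe 63 [ 0.4713 -0.3186  0.138 ] [ 0.4408 -0.3375  0.1206] [ 0.5013 -0.3102  0.1497]
globe 35 [ 0.4724 -0.3187  0.1328] [ 0.4408 -0.3364  0.1206] [ 0.4976 -0.3102  0.1398]
```

View pics/v5.png

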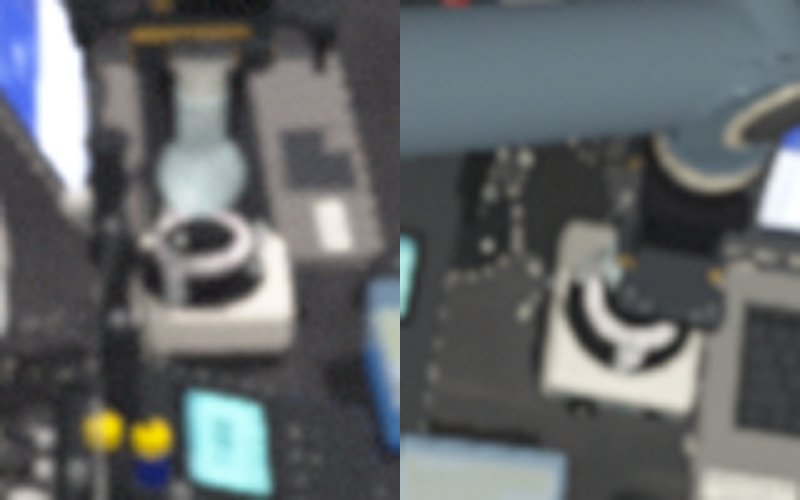

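Emit:
{"op": "jog_arm", "data": {
  "motion": [
    [0.02, -0.002, -0.001, 0.005, 0],
    [0.02, -0.001, -0.001, 0.005, 0],
    [0.02, 0, 0, 0.003, 0],
    [0.02, 0, 0, 0, 0],
    [0.02, 0, 0, 0, 0],
    [0.02, 0, 0, 0, 0],
    [0.02, 0, 0, 0, 0],
    [0.02, 0, 0, 0, 0],
    [0.02, 0, 0, 0, 0],
    [0.02, 0, 0, 0, 0]
  ]
}}

```text
clock: 23.2
ee_pos: [0.4693, -0.3464, 0.181]
tcp_rot: [[-0.001, 1.0, -0.0], [1.0, 0.001, 0.0], [0.0, -0.0, -1.0]]
contact_force: [-0.3, 0.5, -1.5]
finger_gap: 0.401
grasp_force: 30.0
```

Emit:
{"op": "jog_arm", "data": {
  "motion": [
    [0.02, 0, 0, 0.004, 0],
    [0.02, 0, 0, 0.006, 0],
    [0.02, 0, 0, 0.005, 0],
    [0.02, 0, 0, 0.004, 0],
    [0.02, 0, 0, 0.003, 0],
    [0.02, 0, 0, 0.002, 0],
    [0.02, 0, 0, 0.001, 0],
    [0.02, 0, 0, 0.001, 0],
    [0.02, 0, 0, 0.001, 0],
    [0.02, 0, 0, 0, 0]
  ]
}}

```text
clock: 24.45
ee_pos: [0.4696, -0.3468, 0.1544]
tcp_rot: [[-0.001, 1.0, 0.001], [1.0, 0.001, -0.001], [-0.001, 0.001, -1.0]]
contact_force: [-0.3, -0.5, -0.2]
finger_gap: 0.401
grasp_force: 30.0
```

Emit:
{"op": "jog_arm", "data": {
  "motion": [
    [0.02, 0, 0, 0.001, 0],
    [0.02, 0, 0, 0.001, 0],
    [0.02, 0, 0, 0.001, 0],
    [0.02, 0, 0, 0.001, 0],
    [0.02, 0, 0, 0.001, 0],
    [0.02, 0, 0, 0.001, 0],
    [0.02, 0, 0, 0, 0],
    [0.02, 0, 0, 0, 0],
    [0.02, 0, 0, 0, 0],
    [0.02, 0, 0, 0, 0]
  ]
}}

```text
clock: 25.7
ee_pos: [0.4696, -0.3468, 0.1483]
tcp_rot: [[-0.001, 1.0, 0.001], [1.0, 0.001, -0.001], [-0.001, 0.001, -1.0]]
contact_force: [1.3, -2.4, 5.1]
finger_gap: 0.403
grasp_force: 30.0
```

Emit:
{"op": "jog_arm", "data": {
  "motion": [
    [0.02, -0.0005, 0, 0.001, 0],
    [0.02, -0.0005, 0, 0.001, 0],
    [0.02, 0, 0, 0.001, 0],
    [0.02, 0, 0, 0.001, 0],
    [0.02, 0, 0, 0.001, 0],
    [0.02, 0, 0, 0.001, 0],
    [0.02, 0, 0, 0.001, 0],
    [0.02, 0, 0, 0, 0],
    [0.02, 0, 0, 0, 0],
    [0.02, 0, 0, 0, 0]
  ]
}}

```text
clock: 26.95
ee_pos: [0.4698, -0.3476, 0.1418]
tcp_rot: [[-0.001, 1.0, 0.001], [1.0, 0.001, -0.0], [-0.0, 0.001, -1.0]]
contact_force: [0.1, -0.7, 8.3]
finger_gap: 0.402
grasp_force: 30.0
```

```bash
python3 - <<'E'
from h import *
F=[];c="side"
for i in range(4):
    im,d=vision.grab_frame(c);s=readout.observe();F.append(s["contact_force"])
print(np.mean(F,0),s["ee_pos"],s["clock"],s["grasp_force"])
v,u=np.mgrid[85:165,230:300].reshape(2,-1);k=d[v,u]>0;X=pts(c,np.c_[u,v][k],d[v,u][k])
r=np.hypot(X[:,0]-.469,X[:,1]+.346);m=(r<.042)&(r>.024)&(X[:,2]>.06)&(X[:,2]<.1)
print("z hist",np.histogram(X[m,2],bins=np.arange(.06,.102,.004)))
cv2.imwrite("pics/v6.png",cv2.resize(im[85:185,220:300],(480,600),interpolation=2))
E
```

```text
[ 1.20312525 -0.795253    8.67380565] [ 0.46981899 -0.34763935  0.14180423] 27.15 30.021110957750352
z hist (array([ 1, 16, 33, 38,  7,  5, 15, 13, 13, 18]), array([0.06 , 0.064, 0.068, 0.072, 0.076, 0.08 , 0.084, 0.088, 0.092,
       0.096, 0.1  ]))
```

View pics/v6.png

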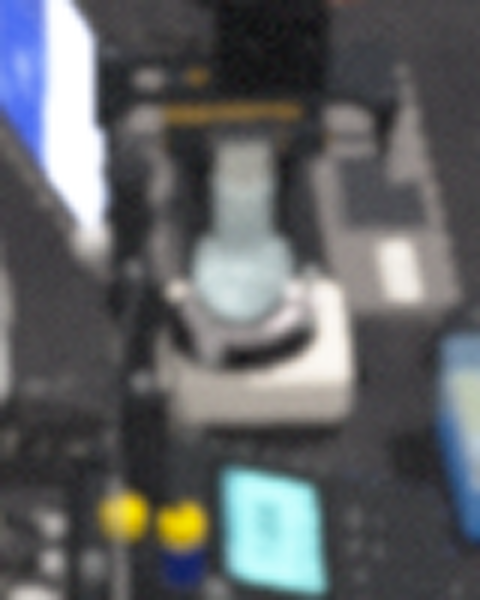

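Emit:
{"op": "jog_arm", "data": {
  "motion": [
    [0.02, 0, 0, 0.0005, 0],
    [0.02, 0, 0, 0.0005, 0],
    [0.02, 0, 0, 0, 0],
    [0.02, 0, 0, 0, 0],
    [0.02, 0, 0, 0, 0],
    [0.02, 0, 0, 0, 0],
    [0.02, 0, 0, 0, 0],
    [0.02, 0, 0, 0, 0],
    [0.02, 0, 0, 0, 0],
    [0.02, 0, 0, 0, 0]
  ]
}}

```text
clock: 28.4
ee_pos: [0.4699, -0.3477, 0.1409]
tcp_rot: [[-0.001, 1.0, 0.001], [1.0, 0.001, -0.0], [-0.0, 0.001, -1.0]]
contact_force: [0.9, -0.6, 9.8]
finger_gap: 0.401
grasp_force: 30.0
```

```bash
python3 -c "
from rig import readout,order
print(readout.observe()['contact_force']);print(order.sign_off())"
```

```text
[ 0.92257512 -0.6233535   9.76298639]
the job is handed in; nothing more can be done
None
```

I handed the job in at about 28 s. The flask was stoppered on its cork ring, then set upright in the shaker's ring, and the gripper is still holding its neck. By force and tool height the ring is down about 12 to 13 mm under roughly 11 to 12 N; the hand-in returned no verdict.

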